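Set the tube roller mixer to speed 5 and start it

TASK

Set the speed selector of the tube roller mixer to 5, the green mark, which is the fifth click clockwise from the red off mark, by pushing its lever round gently with a fingertip, without gripping it. Only when it rests there, press the green start button fully down, and take the hand away. Leave the cup, the tub and the other things on the bench where they stand.

Things in the scene. Friction and masses are not known exactly. Their poses are not given: they have to be found in the camera images.
- roller_mixer: white tube mixer, fixed, 270 x 260 x 90 mm (x, y, z). Origin: centre of its underside on the bench; x to its back, y to its left, z up. Front half: flat grey panel, top 55 mm up, with the selector (axis x -70, y +45) and start button (x -75, y -85). Back half (x > 9 mm): rollers with three sample tubes, top about 105 mm
- selector_axis (a point): point on the selector's turning axis at the top face of its black disc (65 mm above the bench). Disc 96 mm across; on it a hub 28 mm across, 25 mm high, and the lever. Round it on the panel nine marks 30 degrees apart for positions 0 to 8: 0 (off) red at the front left, 5 green at the back right, the others white
- lever_push (a point): point in the middle of the selector's lever, 36 mm out from the axis, 12 mm above the disc. The lever is a black upright radial bar on one side of the axis: 12 mm wide, reaching 46 mm from the axis, its top 26 mm above the disc, marked by a white line; it points at the selected mark
- selector: the selector: disc, hub and lever in one, turning about its vertical axis; origin on the axis at the panel's surface; its x axis points outwards along the lever, z up
- speed_selector (a joint): selector angle, rad: 0 = off, growing clockwise seen from above; a spring detent clicks every 0.5236 (30 degrees), positions 0 to 8, stops beyond both ends; position 5 is 2.618. Released between clicks it snaps to the nearer one. Pushing the lever at 36 mm takes about 2 to 5 N. It starts at rest in one of positions 0 to 3
- start_button (a joint): travel of the start button in m, 0 = out, 0.006 = fully pressed; springs back; about 5 N press it fully down
- start_button_top (a point): centre of the top of the green round start button, 30 mm across, in a low black housing on the right of the panel; it moves straight down
- specimen_cup: specimen cup with a red cap, 60 mm across, 66 mm high, loose, standing on the bench to the right of the mixer; origin at the centre of its underside
- swab_tub: small white tub with an orange lid, 48 mm across, 41 mm high, loose, standing on the bench to the right of the mixer; origin at the centre of its underside
- stain_bottle_b: reagent bottle with a blue cap, 50 mm across, 111 mm high, loose, on the bench to the left of the mixer; origin at the centre of its underside
- marker: permanent marker, 130 mm long, lying loose on the closed dark red register on the left; origin at the centre of its underside

How it is judged (in metres and radians):
On the way, in this order (a step that is already met when the one before it is completed fails the run):
1. the selector rests in position 5 (value of joint speed_selector between 2.498 and 2.738 rad and velocity of joint speed_selector between -0.1 and 0.1 rad/s), for 0.3 s.
2. the start button is pressed down with the selector in position 5 (value of joint start_button above 0.0045 m and value of joint speed_selector between 2.498 and 2.738 rad), for 0.05 s.
At the end, for the whole second after the job is handed in: the selector rests in position 5 (2.618 rad within 0.12), the start button has been pressed at least 4.5 mm down after that and has sprung back, and cup, tub, bottle and marker are within 15 mm of where they stood (value of joint speed_selector between 2.498 and 2.738 rad and value of joint start_button below 0.0015 m and distance of each of specimen_cup, swab_tub, stain_bottle_b, marker from where it was at the start of the episode below 0.015 m); the robot touches nothing.
It fails at once if the start button is pressed while the selector is not in position 5 (value of joint start_button above 0.003 m and (value of joint speed_selector below 2.498 rad or value of joint speed_selector above 2.738 rad)).
It fails at once if the fingers push or squeeze the selector with more than 25 N (contact force between the fingers and selector above 25 N).
It fails at once if a bystander is lifted, carried or knocked away (moved more than 20 mm) (distance of any of specimen_cup, swab_tub, stain_bottle_b, marker from where it was at the start of the episode above 0.02 m).
It also fails if it takes over 54 s, if anything falls off the work surface, if the arm or the gripper's body presses on something with over 40 N, if the wrist force passes 120 N, or if a joint passes its speed limit or range.

ROBOT

A 6-joint arm with a two-finger parallel gripper is mounted at the origin on a cart in front of the work surface, level with it; the furniture and walls round the work are solid. World frame = base frame: x ahead of the robot, y to its left, z up, the work surface at z = 0. Lengths are in m, angles in degrees, forces in N, time in s.
With the tool pointing down it reaches from about 0.3 to 0.75 m from the base axis. Payload 8.5 kg.
Tool frame: the origin (TCP) lies at the very end of the fingers, on their centre line; the grasp point (between the pads) lies 19 mm behind it (env.grip_point_offset is the distance from the TCP to the grasp point, in m); z points along the fingers, y is the direction in which the jaws open and shut (so a half turn about z gives the same grasp; the last joint's range is limited). The gripper opens to 85 mm and grips with 20 to 120 N. Pads are 22 mm wide; open, the fingers measure 114 mm over their backs; the gripper's body (76 mm by 85 mm) begins 54 mm behind the grasp point. The pads swing forward as they close: fully open they stand 13 mm farther back than shut.
Start: joints at [50.861, 21.807, 74.336, -0, 83.858, -12.336], TCP at [0.248, 0.491, 0.231] pointing down, gripper open.
Joint ranges: [-178.18, 178.18], [-50.72, 133.34], [12.68, 142.11], [-81.47, 261.47], [9.98, 163.14], [-165.26, 165.26]. Speed limits (degrees/s): [136.94, 136.94, 180, 180, 180, 180].

INTERFACE

Orientations are given as a 3x3 rotation matrix whose columns are the frame's x, y, z axes.
In Python, from rig import env gives the robot as it stands.
- The arm moves only by the tool move_arm, never from a script. Its argument "moves" is a list of rows, each a list of 4 numbers: the shift along the tool's x, y, z in mm, then the turn about the tool's z in rad. In form: [[tx, ty, tz, spin], ...]. A call has 1 to 20 rows; each row is the pose to reach, as a shift and turn from the pose commanded when the call began, along the tool's axes at that moment; what a row does not reach only later rows make up. A row lasts 1/10 s, in which the tool goes at most 50 mm and 8.59 degrees, less where a joint would pass 70% of its speed; a pose out of reach is approached as far as the arm can. A call with a gripper value outside its range is refused whole. "grip" is the closure, from 0 (fully open) to 1 (shut), set as the call begins (left out, the last holds). The fingers move at their own pace and stop on an object; "grip_force" is the grip in N (left out, the last holds). Time passes only in rows, so rows that repeat a pose let the fingers close. It gives the time, the measured TCP pose, the force and the opening at its end, in the units of the state.
- env.observe(): the state, without advancing time (a new reading comes with each control period).
- env.get_image(name): name is "scene" or "side" or "wrist"; returns the picture (420x560x3 uint8, red, green, blue); there is no depth.
- env.get_calibration(name): a dict with "fovy" (degrees; the focal length in pixels is half the picture's height over the tangent of half this angle, whatever the lens; pixels are square), "cx", "cy" (the principal point, pixels), "extrinsics" (4x4, takes a point from world to camera coordinates); the wrist camera has in their place "tool_from_camera" (4x4, takes a point from camera to tool coordinates, whose origin is the TCP and whose axes are the flange's). Camera axes: x right, y up, looking along -z (the intrinsics and any distortion apply to the point x, -y, -z); pixel columns grow to the right and rows downward; lengths in m; the calibration is good to about 2 mm. A picture is of the moment at which its call begins: read the wrist's pose just before it. get_calibration takes no time and is no camera call.
- env.close_job(): hands the job in, once; it reports no verdict.
Trained networks look in the newest picture that a camera, given by its name, has taken for a name from the list of things; names that differ only in an ending like _2 or _b are one class to them, and where a whole thing is asked for, a point or a joint stands for the part that bears it (a point fixed in the world has none). Each returns a list of dicts, best first, with "conf" (0 to 1); they miss things now and then, are a little off and sometimes report something else, mostly with a low value. They report only what shows in the picture. A call takes as long as a camera call.
- env.silhouettes(camera, name): "region" (420x560 bool, what is visible of it) and "point" ([row, column] in pixels, amid what is visible of it).
- env.tip_of(camera, name): "point" ([row, column] in pixels: a listed point, or the origin of a listed thing).
The state is a dict: "time_s": time; "q": joint angles; "qvel": joint speeds; "joint_efforts": joint torques, N m; "position": TCP position; "tool_rot": TCP orientation; "ft_force": force on the tool from outside, world axes, zero at the start; "wrist_torque": the same for the moment, N m; "grip_width": finger opening in m.
Only numpy, scipy, OpenCV 4.12 (cv2) and the standard library are available. Lean on these libraries where they do the work, as an engineer would, in place of code of your own. Each camera call takes 0.05 s, during which the arm holds its last target.

## Working session

There is one attempt and no reset: what is moved stays moved. The work goes in short steps, Python scripts to look and compute and a tool call to move; the robot and the scene stay as the last step left them, time stands still between calls to the robot, and variables do not carry over. Pictures are saved under pics/ and viewed, and the job is handed in when it is done.

Besides the shell and the picture viewer there is one more tool, called after "Emit:" as name(argument=value, ...) on one line, values as JSON. move_arm: Moves the arm, as the interface text tells. Its arguments: {"type":"object","properties":{"moves":{"type":"array"},"grip":{"type":"number"},"grip_force":{"type":"number"}},"required":["moves"]}

```bash
ls; mkdir -p pics
cat > h.py <<'E'
import numpy as np, cv2
from rig import env
def save(n,f):
    im=env.get_image(n); cv2.imwrite(f,im[:,:,::-1]); return im
E
python3 - <<'E'
from h import *
s=env.observe(); print(s)
for n in("scene","side","wrist"):
    save(n,f"pics/{n}0.png"); print(n,env.get_calibration(n))
    for k in("selector_axis","lever_push","start_button_top","roller_mixer"):
        r=env.tip_of(n,k); print(k,[(np.round(d["point"],1),round(d["conf"],2)) for d in r[:3]])
E
```

```text
pics
{'time_s': 0.0, 'q': array([ 5.08636247e+01,  2.18412940e+01,  7.43863362e+01, -5.14114822e-04,
        8.38551260e+01, -1.23326365e+01]), 'qvel': array([ 0.13438459,  0.05904143, -0.11546631,  0.0654424 , -0.01234948,
        0.03908197]), 'joint_efforts': array([ 3.66405162e-03, -4.48455727e+01, -2.31287527e+01, -2.12339978e-05,
        4.70571962e-03,  4.60304580e-05]), 'position': array([0.24780436, 0.49068703, 0.2306996 ]), 'tool_rot': array([[-8.92556696e-01,  4.50934282e-01, -9.04720014e-04],
       [ 4.50935090e-01,  8.92556036e-01, -1.12594960e-03],
       [ 2.99784036e-04, -1.41294385e-03, -9.99998957e-01]]), 'ft_force': array([ 0.48146864, -0.05870413,  0.13320917]), 'wrist_torque': array([-0.03605742,  0.00503638, -0.04725812]), 'grip_width': 0.08535473505407996}
scene {'fovy': 54.83286452240886, 'cx': 273.2949426010451, 'cy': 205.75271484716484, 'extrinsics': array([[-0.85775572, -0.51388584,  0.01328397,  0.54201347],
       [ 0.22254493, -0.34791988,  0.91072801, -0.16336653],
       [-0.46338848,  0.78413844,  0.41279296, -0.94984009],
       [ 0.        ,  0.   
[... 622 characters left out ...]
9, 254.6]), 0.83)]
lever_push [(array([204.6, 263.2]), 0.63)]
start_button_top [(array([234.1, 260.3]), 0.61), (array([163.7, 263.8]), 0.59)]
roller_mixer [(array([235.6, 285.1]), 0.85)]
wrist {'fovy': 69.49545597462144, 'cx': 279.0862608919585, 'cy': 213.64111464414933, 'tool_from_camera': array([[ 4.01540074e-04,  9.59929612e-01,  2.80240931e-01,
         7.18198862e-02],
       [ 9.99999739e-01, -5.53710752e-04,  4.63827240e-04,
        -1.31593460e-03],
       [ 6.00413919e-04,  2.80240672e-01, -9.59929584e-01,
        -1.42830683e-01],
       [ 0.00000000e+00,  0.00000000e+00,  0.00000000e+00,
         1.00000000e+00]])}
selector_axis []
lever_push []
start_button_top []
roller_mixer []
```

Run:
```python
import cv2,numpy as np
a=[cv2.imread(f"pics/{n}0.png") for n in("scene","side")]
cv2.imwrite("pics/s0c.png",cv2.resize(a[0][130:330,130:400],None,fx=2.9,fy=2.9,interpolation=3))
cv2.imwrite("pics/d0c.png",cv2.resize(a[1][130:330,180:440],None,fx=3,fy=3,interpolation=3))
```

```text
(no output)
```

View pics/scene0.png

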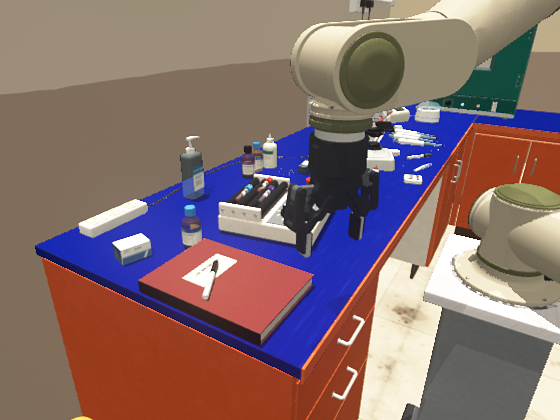

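View pics/side0.png

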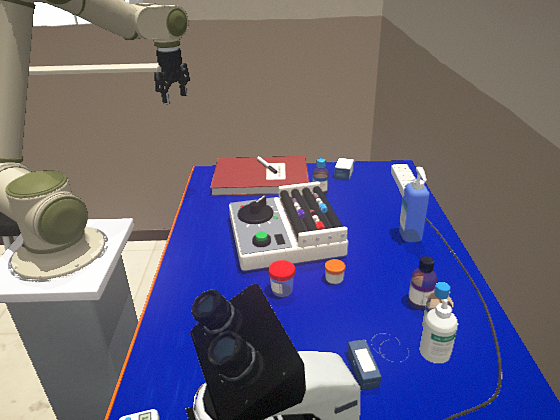

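```bash
sleep 1
```

```text
(no output)
```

View pics/s0c.png

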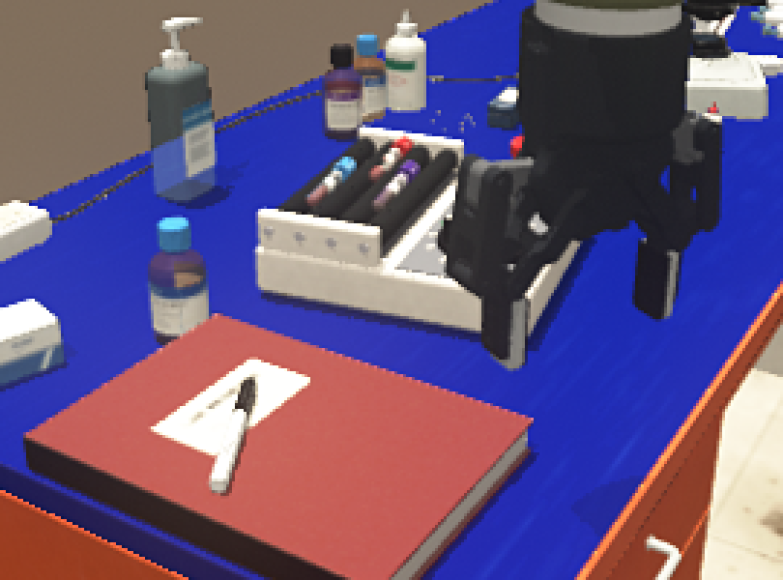

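View pics/d0c.png

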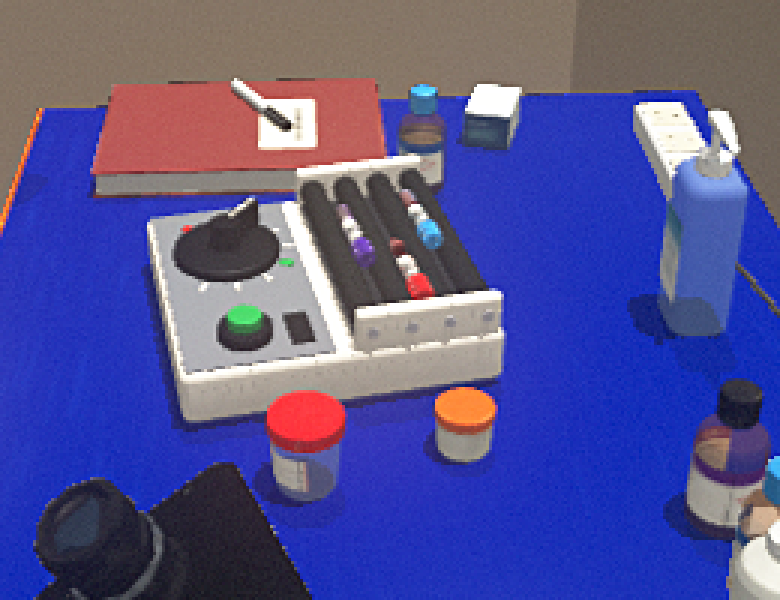

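```bash
cat >> h.py <<'E'
def ray(n,rc,pose=None):
    c=env.get_calibration(n); f=210/np.tan(np.radians(c["fovy"]/2))
    d=np.array([(rc[1]-c["cx"])/f,-(rc[0]-c["cy"])/f,-1.])
    if n=="wrist":
        T=c["tool_from_camera"]; p,R=pose
        return p+R@T[:3,3], R@T[:3,:3]@d
    E=c["extrinsics"]; R=E[:3,:3]
    return -R.T@E[:3,3], R.T@d
def atz(n,rc,z,pose=None):
    o,d=ray(n,rc,pose); return o+d*(z-o[2])/d[2]
def proj(n,P,pose=None):
    c=env.get_calibration(n); f=210/np.tan(np.radians(c["fovy"]/2))
    if n=="wrist":
        T=c["tool_from_camera"]; p,R=pose
        X=T[:3,:3].T@(R.T@(np.asarray(P)-p)-T[:3,3])
    else:
        E=c["extrinsics"]; X=E[:3,:3]@P+E[:3,3]
    return np.array([c["cy"]-f*X[1]/-X[2], c["cx"]+f*X[0]/-X[2]])
E
python3 - <<'E'
from h import *
k=lambda r,c:(r/3+130,c/3+180)
for nm,n,rc,z in [("axis s","side",(209.9,254.6),.065),("lever s","side",(204.6,263.2),.077),("btn","side",(234.1,260.3),.07),("red","side",k(230,187),.055),("green","side",k(262,287),.055),("m4","side",k(244,287),.055),
  ("cornFL","side",k(222,150),.055),("cornFR","side",k(378,183),.055),("cup","side",k(490,307),0),("tub","side",k(455,465),0),("leverend","side",k(203,248),.09)]:
    print(nm,np.round(atz(n,rc,z),4))
E
```

```text
axis s [0.5129 0.0765 0.065 ]
lever s [0.5366 0.0831 0.077 ]
btn [ 0.5317 -0.0476  0.07  ]
red [0.4768 0.1121 0.055 ]
green [0.5696 0.0517 0.055 ]
m4 [0.5697 0.0823 0.055 ]
cornFL [0.441  0.1286 0.055 ]
cornFR [ 0.4872 -0.1148  0.055 ]
cup [ 0.5824 -0.1872  0.    ]
tub [ 0.7071 -0.1519  0.    ]
leverend [0.5354 0.0983 0.09  ]
```

Emit:
move_arm(moves=[[-25,-15,-10,0.02],[-55,-34,-15,0.05],[-85,-53,-20,0.08],[-115,-71,-20,0.11],[-145,-90,-20,0.14],[-175,-108,-20,0.17],[-205,-127,-20,0.2],[-235,-145,-20,0.23],[-265,-164,-20,0.26],[-295,-182,-20,0.28],[-325,-201,-20,0.3],[-355,-220,-20,0.32],[-385,-238,-20,0.34],[-415,-257,-20,0.36],[-440,-272,-20,0.38],[-460,-284,-20,0.39],[-460,-284,-20,0.39],[-460,-284,-20,0.39],[-460,-284,-20,0.39]], grip=1)

```text
time_s: 2.65
position: [0.5301, 0.0307, 0.2514]
tool_rot: [[-0.655, 0.756, -0.0], [0.756, 0.655, 0.0], [0.0, 0.0, -1.0]]
ft_force: [0.6, 0.2, -0.1]
grip_width: -0.0
```

Run:
```python
from h import *
s=env.observe(); P=(s["position"],s["tool_rot"]); print(s["time_s"],P,s["grip_width"])
save("wrist","pics/w1.png")
for k,z in(("selector_axis",.065),("lever_push",.077),("start_button_top",.07),("selector",.055),("roller_mixer",0)):
    for d in env.tip_of("wrist",k)[:2]: print(k,np.round(d["point"],1),round(d["conf"],2),np.round(atz("wrist",d["point"],z,P),4))
```

```text
2.65 (array([0.53007851, 0.03074947, 0.25142978]), array([[-6.54775816e-01,  7.55823145e-01, -6.55302285e-05],
       [ 7.55823118e-01,  6.54775813e-01,  2.21630651e-04],
       [ 2.10421184e-04,  9.55891289e-05, -9.99999973e-01]])) -1.1609725984180588e-05
selector_axis [156.2 293.6] 0.8 [0.5149 0.0696 0.065 ]
lever_push [149.8 324.1] 0.71 [0.5331 0.0956 0.077 ]
start_button_top [258.  232.9] 0.7 [ 0.5388 -0.064   0.07  ]
selector [151.3 290.4] 0.72 [0.5096 0.0709 0.055 ]
roller_mixer [208.9 316.3] 0.68 [0.5912 0.0345 0.    ]
```

View pics/w1.png

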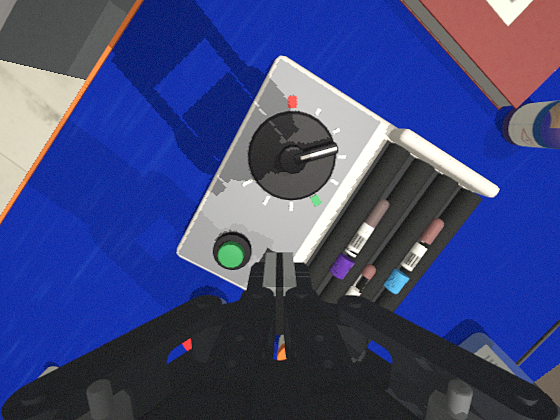

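Run:
```python
from h import *
s=env.observe(); P=(s["position"],s["tool_rot"])
im=cv2.imread("pics/w1.png"); cv2.imwrite("pics/w1c.png",cv2.resize(im[80:290,170:370],None,fx=2.85,fy=2.85,interpolation=3))
A=None
for nm,r,c,z in [("axis",156.2,293.6,.065),("disc L",156,248.5,.065),("disc R",156,336,.065),("disc T",112,292,.065),("disc B",199,292,.065),("red",102,292,.055),("m1",111,319,.055),("m2",131,335,.055),("m3",157,341,.055),("m4",181,334,.055),("green",200,315,.055),("m6",206,291,.055),("m8",183,250,.055),("tip",149.5,337,.091),("lin",158,303,.091),("btn",256,231,.07)]:
    p=atz("wrist",(r,c),z,P); 
    if A is None:A=p
    d=p-A; print(nm,np.round(p,4),"r",round(np.hypot(*d[:2]),4),"ang",round(np.degrees(np.arctan2(d[1],d[0])),1))
```

```text
axis [0.5152 0.0693 0.065 ] r 0.0 ang 0.0
disc L [0.4785 0.0377 0.065 ] r 0.0484 ang -139.3
disc R [0.5494 0.0992 0.065 ] r 0.0455 ang 41.2
disc T [0.484  0.1018 0.065 ] r 0.0451 ang 133.8
disc B [0.5452 0.0328 0.065 ] r 0.0472 ang -50.5
red [0.4774 0.1098 0.055 ] r 0.0555 ang 133.0
m1 [0.505  0.1219 0.055 ] r 0.0536 ang 100.9
m2 [0.5321 0.1182 0.055 ] r 0.0518 ang 70.9
m3 [0.5564 0.1025 0.055 ] r 0.053 ang 38.9
m4 [0.5692 0.0781 0.055 ] r 0.0547 ang 9.3
green [0.5679 0.0478 0.055 ] r 0.057 ang -22.2
m6 [0.5518 0.0243 0.055 ] r 0.058 ang -50.8
m8 [0.4988 0.014  0.055 ] r 0.0576 ang -106.6
tip [0.5405 0.1032 0.091 ] r 0.0423 ang 53.2
lin [0.5208 0.0752 0.091 ] r 0.0082 ang 46.3
btn [ 0.5359 -0.0639  0.07  ] r 0.1347 ang -81.2
```

View pics/w1c.png

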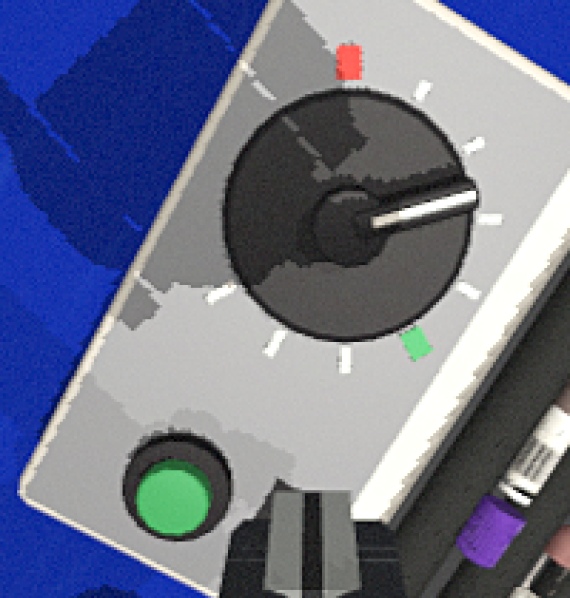

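Run:
```python
from h import *
from scipy.optimize import least_squares
s=env.observe(); P=(s["position"],s["tool_rot"])
px={0:(102,292),1:(111,319),2:(131,335),3:(157,341),4:(181,334),5:(200,315),6:(206,291),8:(183,250)}
W={k:atz("wrist",v,.055,P)[:2] for k,v in px.items()}
def f(x):
    return np.concatenate([x[:2]+x[3]*np.array([np.cos(x[2]-k*np.pi/6),np.sin(x[2]-k*np.pi/6)])-w for k,w in W.items()])
r=least_squares(f,[.515,.07,2.28,.055]); print(r.x,np.degrees(r.x[2]),np.abs(r.fun).max())
c=r.x[:2]; t0=r.x[2]
for n,f0 in(("wrist","pics/w1.png"),("side","pics/side0.png")):
    im=cv2.imread(f0); S=4
    big=cv2.resize(im,None,fx=S,fy=S,interpolation=0)
    for k,col in((2,(0,255,255)),(3,(255,0,255))):
        a=t0-k*np.pi/6; u=np.array([np.cos(a),np.sin(a)]); v=np.array([-u[1],u[0]])
        q=[]
        for rr,w in((12,-.006),(46,-.006),(46,.006),(12,.006)): 
            q.append(np.r_[c+u*rr/1000+v*w,.091])
        q=[proj(n,x,P)[::-1] for x in q]
        cv2.polylines(big,[((np.array(q)+.5)*S).astype(int)],True,col,1)
    th=np.linspace(0,6.3,60)
    for R,z,col in((.048,.065,(255,255,0)),(.014,.090,(0,255,0))):
        q=[proj(n,np.r_[c+R*np.array([np.cos(t),np.sin(t)]),z],P)[::-1] for t in th]
        cv2.polylines(big,[((np.array(q)+.5)*S).astype(int)],True,col,1)
    ce=(proj(n,np.r_[c,.065],P)*S).astype(int)
    h=250 if n=="wrist" else 200
    cv2.imwrite(f"pics/ov_{n}.png",big[max(0,ce[0]-h):ce[0]+h,ce[1]-h:ce[1]+h])
```

```text
[0.51504233 0.06655503 2.29128011 0.0556581 ] 131.28067975336154 0.0015799947237515322
```

View pics/ov_wrist.png

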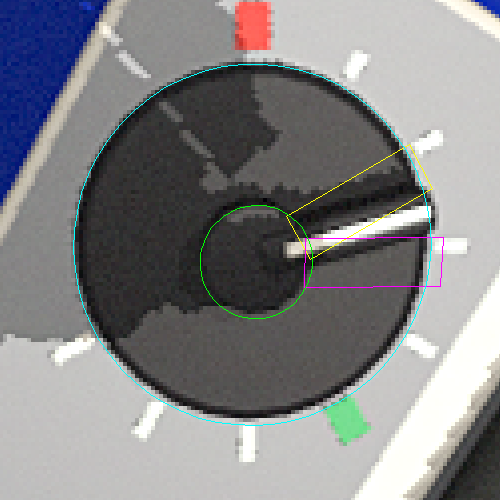

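View pics/ov_side.png

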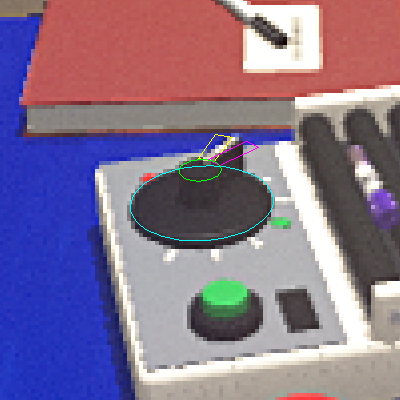

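Emit:
move_arm(moves=[[-18,6,30,0],[-35,12,60,0],[-35,12,60,0],[-35,12,60,0]])

```text
time_s: 3.35
position: [0.5623, 0.0115, 0.1916]
tool_rot: [[-0.654, 0.756, -0.001], [0.756, 0.654, 0.0], [0.001, -0.0, -1.0]]
ft_force: [0.1, 0.8, 1.0]
grip_width: -0.0001
```

Run:
```python
from h import *
s=env.observe(); P=(s["position"],s["tool_rot"]); print(s["time_s"],P[0])
im=save("wrist","pics/w2.png")[:,:,::-1].copy()
for k,z in(("selector_axis",.065),("lever_push",.077),("start_button_top",.07)):
    for d in env.tip_of("wrist",k)[:2]: print(k,np.round(d["point"],1),round(d["conf"],2),np.round(atz("wrist",d["point"],z,P),4))
S=3
cv2.imwrite("pics/w2c.png",cv2.resize(im[20:220,150:400],None,fx=S,fy=S,interpolation=0))
```

```text
3.35 [0.56233195 0.0115295  0.19156737]
selector_axis [121.1 280.6] 0.65 [0.5132 0.0678 0.065 ]
lever_push [108.3 321.2] 0.71 [0.5315 0.0964 0.077 ]
lever_push [344.5 285.2] 0.53 [ 0.6587 -0.0929  0.077 ]
start_button_top [249.3 205.2] 0.79 [ 0.5352 -0.066   0.07  ]
```

View pics/w2c.png

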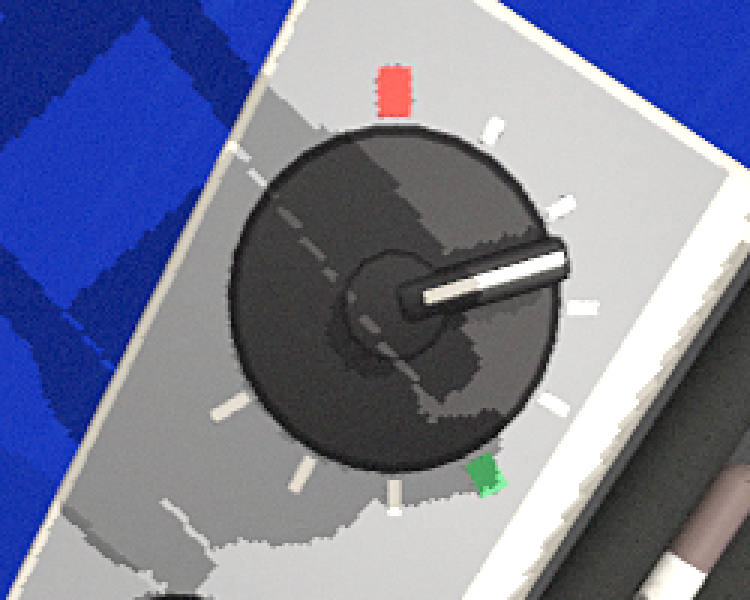

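View pics/w2.png

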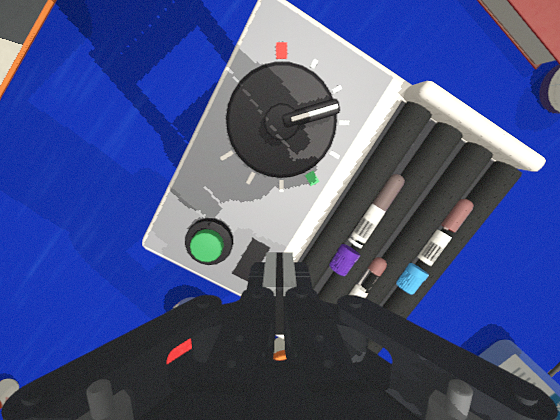

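Run:
```python
from h import *
from scipy.optimize import least_squares
s=env.observe(); P=(s["position"],s["tool_rot"])
k=lambda c,r:(r/3+20-.33,c/3+150-.33)
px={0:k(394,92),1:k(493,130),2:k(562,207),3:k(583,308),4:k(553,405),5:k(486,475),6:k(394,495),7:k(302,474),8:k(230,407)}
W={i:atz("wrist",v,.055,P)[:2] for i,v in px.items()}
f=lambda x:np.concatenate([x[:2]+x[3]*np.array([np.cos(x[2]-i*np.pi/6),np.sin(x[2]-i*np.pi/6)])-w for i,w in W.items()])
r=least_squares(f,[.515,.07,2.28,.055]); print(r.x,np.degrees(r.x[2]),np.abs(r.fun).max())
a=atz("wrist",k(425,298),.091,P);b=atz("wrist",k(565,258),.091,P);print(a,b,np.degrees(np.arctan2(*(b-a)[1::-1])),np.degrees(np.arctan2(*(b[:2]-r.x[:2])[::-1])), np.hypot(*(b[:2]-r.x[:2])))
h=atz("wrist",k(397,304),.09,P);print("hub",h)
print("btn",atz("wrist",(245,206),.07,P), "pred", r.x[:2]+ (lambda t:np.array([-5*np.cos(t)+130*np.sin(t),-5*np.sin(t)-130*np.cos(t)])/1000)(r.x[2]-np.radians(120)))
```

```text
[0.51459566 0.06696345 2.28666202 0.05659253] 131.01608292814524 0.001117121346529082
[0.5190947 0.0741402 0.091    ] [0.53954514 0.10469268 0.091     ] 56.20344893250522 56.524248206936534 0.04523241281188257
hub [0.5146238  0.06832968 0.09      ]
btn [ 0.53390955 -0.06261927  0.07      ] pred [ 0.53452879 -0.06159654]
```

Emit:
move_arm(moves=[[25,5,0,-0.12],[50,10,0,-0.24],[75,15,0,-0.36],[95,18,0,-0.48],[107.5,20.5,0,-0.595],[107.5,20.5,0,-0.595],[107.5,20.5,35,-0.595],[107.5,20.5,65,-0.595],[107.5,20.5,90,-0.595],[107.5,20.5,108,-0.595],[107.5,20.5,117.5,-0.595],[107.5,20.5,117.5,-0.595],[107.5,20.5,117.5,-0.595]])

```text
time_s: 4.85
position: [0.5083, 0.1059, 0.0747]
tool_rot: [[-0.965, 0.261, 0.002], [0.261, 0.965, -0.0], [-0.002, 0.0, -1.0]]
ft_force: [0.1, -0.1, 0.6]
grip_width: 0.0003
```

```bash
cat >> h.py <<'E'
AX=np.array([.5146,.0672])
def fing(th,off=.017,r=.036):
    t=np.radians(th); u=np.array([np.cos(t),np.sin(t)]); v=np.array([-u[1],u[0]])
    return AX+u*r+v*off
def rows(ths,off=.017,z=None,r=.036):
    s=env.observe(); R=s["tool_rot"]; p=s["position"]
    a0=np.degrees(np.arctan2(R[1,0],R[0,0]))-90
    out=[]
    for th in ths:
        w=np.r_[fing(th,off,r),p[2] if z is None else z]-p
        d=R.T@w*1000; out.append([*np.round(d,1).tolist(),round(np.radians(((a0-th)+180)%360-180),3)])
    return a0,out
E
python3 - <<'E'
from h import *
s=env.observe(); P=(s["position"],s["tool_rot"]); print(s["time_s"],P[0],s["ft_force"],s["q"])
save("wrist","pics/w3.png");save("side","pics/side3.png");
im=cv2.imread("pics/side3.png");cv2.imwrite("pics/side3c.png",cv2.resize(im[150:270,200:360],None,fx=5,fy=5,interpolation=0))
for n in (15,):
  a,o=rows(np.arange(72,20,-2)); print(a)
  for x in zip(np.arange(72,20,-2),o): print(x)
E
```

```text
4.85 [0.50834616 0.10585241 0.07470916] [ 0.13925805 -0.06193252  0.60779107] [-1.31470098e+00  2.86889466e+01  9.23324636e+01 -3.12746493e-03
  5.88892116e+01 -7.61874935e+01]
74.91111159200008
(np.int64(72), [-1.0, 1.0, 0.0, np.float64(0.051)])
(np.int64(70), [-2.3, 1.5, 0.0, np.float64(0.086)])
(np.int64(68), [-3.6, 2.0, 0.0, np.float64(0.121)])
(np.int64(66), [-4.9, 2.4, 0.0, np.float64(0.156)])
(np.int64(64), [-6.3, 2.7, 0.0, np.float64(0.19)])
(np.int64(62), [-7.6, 3.1, 0.0, np.float64(0.225)])
(np.int64(60), [-9.0, 3.3, 0.0, np.float64(0.26)])
(np.int64(58), [-10.4, 3.6, 0.0, np.float64(0.295)])
(np.int64(56), [-11.7, 3.7, 0.0, np.float64(0.33)])
(np.int64(54), [-13.1, 3.9, 0.0, np.float64(0.365)])
(np.int64(52), [-14.5, 4.0, 0.0, np.float64(0.4)])
(np.int64(50), [-15.9, 4.0, 0.0, np.float64(0.435)])
(np.int64(48), [-17.3, 4.0, 0.0, np.float64(0.47)])
(np.int64(46), [-18.7, 3.9, 0.0, np.float64(0.505)])
(np.int64(44), [-20.1, 3.8, 0.0, np.float64(0.54)])
(np.int64(42), [-21.5, 3.6, 0.0, np.float64(0.574)])
(np.int64(40), [-22.8, 3.4, 0.0, np.float64(0.609)])
(np.int64(38), [-24.2, 3.2, 0.1, np.float64(0.644)])
(np.int64(36), [-25.5, 2.9, 0.1, np.float64(0.679)])
(np.int64(34), [-26.9, 2.5, 0.1, np.float64(0.714)])
(np.int64(32), [-28.2, 2.1, 0.1, np.float64(0.749)])
(np.int64(30), [-29.5, 1.7, 0.1, np.float64(0.784)])
(np.int64(28), [-30.8, 1.2, 0.1, np.float64(0.819)])
(np.int64(26), [-32.1, 0.7, 0.1, np.float64(0.854)])
(np.int64(24), [-33.4, 0.1, 0.1, np.float64(0.889)])
(np.int64(22), [-34.6, -0.5, 0.1, np.float64(0.923)])
```

View pics/w3.png

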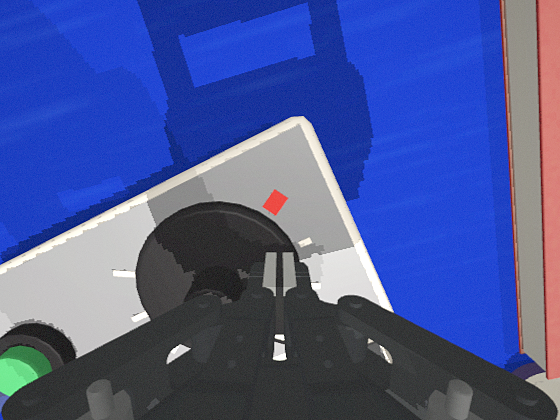

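View pics/side3c.png

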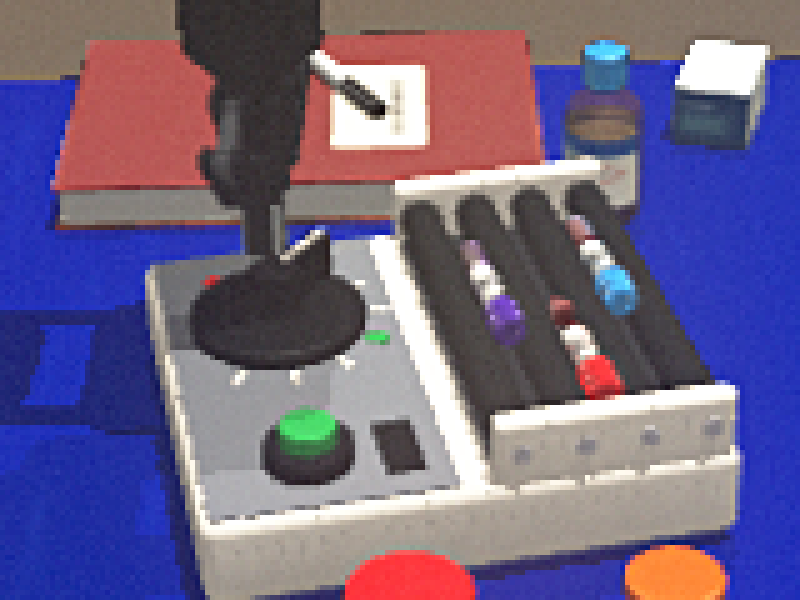

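Emit:
move_arm(moves=[[-2.3,1.5,0,0.086],[-3.6,2,0,0.121],[-4.9,2.4,0,0.156],[-6.3,2.7,0,0.19],[-7.6,3.1,0,0.225],[-9,3.3,0,0.26],[-10.4,3.6,0,0.295],[-11.7,3.7,0,0.33],[-13.1,3.9,0,0.365],[-14.5,4,0,0.4],[-15.9,4,0,0.435],[-17.3,4,0,0.47],[-18.7,3.9,0,0.505],[-18.7,3.9,0,0.505]])

```text
time_s: 6.35
position: [0.5272, 0.1049, 0.0746]
tool_rot: [[-0.719, 0.695, 0.002], [0.695, 0.719, -0.0], [-0.001, 0.001, -1.0]]
ft_force: [-0.4, -0.9, -0.5]
grip_width: 0.0001
```

Run:
```python
from h import *
s=env.observe(); print(s["time_s"],s["position"],s["ft_force"])
im=save("side","pics/side4.png")[:,:,::-1];cv2.imwrite("pics/side4c.png",cv2.resize(im[150:270,200:360],None,fx=5,fy=5,interpolation=0))
im=save("scene","pics/scene4.png")[:,:,::-1];cv2.imwrite("pics/scene4c.png",cv2.resize(im[150:270,200:360],None,fx=5,fy=5,interpolation=0))
```

```text
6.35 [0.52724191 0.10492746 0.07461556] [-0.4453504  -0.86059171 -0.47508302]
```

View pics/side4c.png

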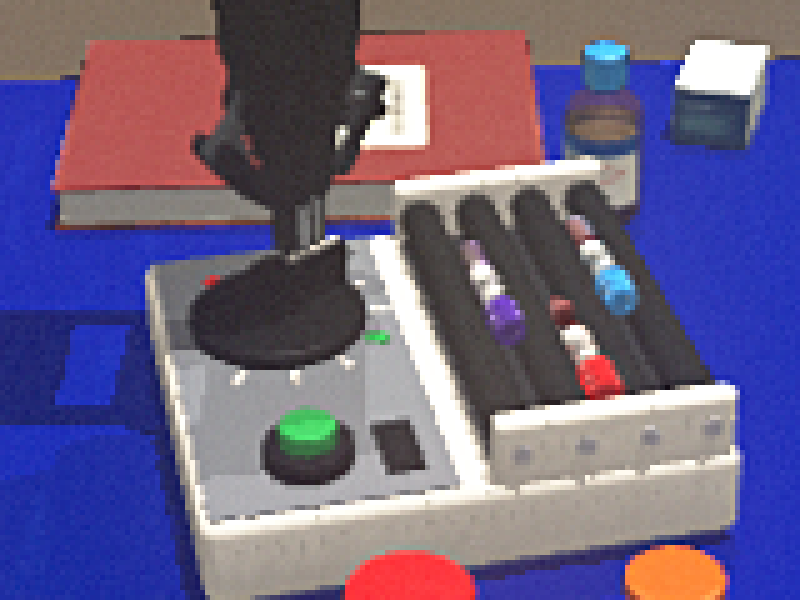

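View pics/scene4c.png

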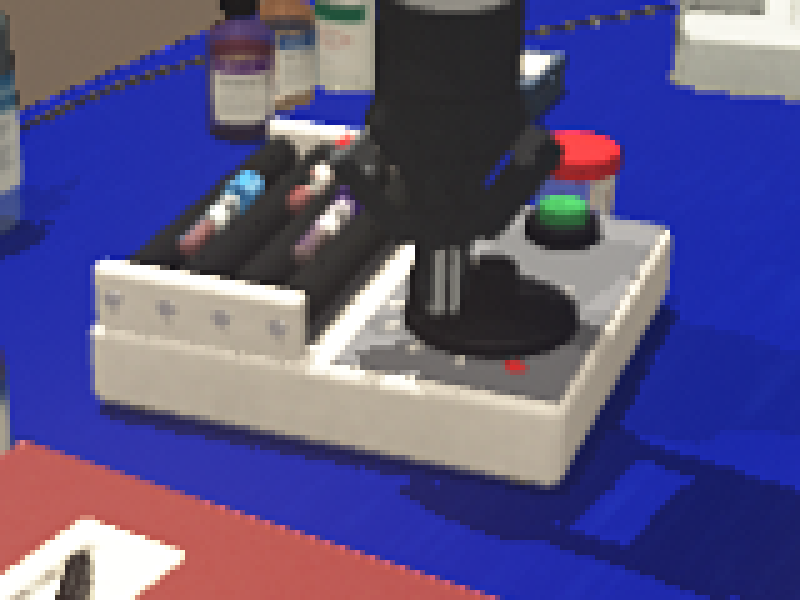

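Run:
```python
from h import *
for a,b in(((255,295),(240,342)),((248,282),(233,325))):
    p=[atz("side",(150+r/5,200+c/5),.091) for r,c in(a,b)];d=p[1]-p[0];e=p[1][:2]-AX;print(p,np.degrees(np.arctan2(d[1],d[0])),np.degrees(np.arctan2(e[1],e[0])),np.hypot(*e))
print(env.observe()["position"]); 
a,o=rows(np.arange(44,10,-2)); print(a)
for x in zip(np.arange(44,10,-2),o): print(x)
```

```text
[array([0.52598084, 0.07909247, 0.091     ]), array([0.55108768, 0.09388551, 0.091     ])] 30.50673338435749 36.18011497078925 0.0452047256888322
[array([0.5187334 , 0.08699557, 0.091     ]), array([0.54171727, 0.10207574, 0.091     ])] 33.269670522840755 52.13352261603538 0.04417763981757919
[0.52693012 0.10500178 0.0743712 ]
46.05055599969839
(np.int64(44), [-1.7, 0.8, 0.0, np.float64(0.036)])
(np.int64(42), [-2.9, 1.3, 0.0, np.float64(0.071)])
(np.int64(40), [-4.2, 1.8, 0.0, np.float64(0.106)])
(np.int64(38), [-5.6, 2.3, 0.0, np.float64(0.141)])
(np.int64(36), [-6.9, 2.6, 0.0, np.float64(0.175)])
(np.int64(34), [-8.2, 3.0, 0.0, np.float64(0.21)])
(np.int64(32), [-9.6, 3.3, 0.0, np.float64(0.245)])
(np.int64(30), [-11.0, 3.5, 0.0, np.float64(0.28)])
(np.int64(28), [-12.3, 3.7, 0.0, np.float64(0.315)])
(np.int64(26), [-13.7, 3.9, 0.0, np.float64(0.35)])
(np.int64(24), [-15.1, 4.0, 0.0, np.float64(0.385)])
(np.int64(22), [-16.5, 4.0, 0.0, np.float64(0.42)])
(np.int64(20), [-17.9, 4.0, 0.0, np.float64(0.455)])
(np.int64(18), [-19.3, 4.0, 0.0, np.float64(0.49)])
(np.int64(16), [-20.7, 3.9, 0.0, np.float64(0.524)])
(np.int64(14), [-22.1, 3.8, 0.0, np.float64(0.559)])
(np.int64(12), [-23.4, 3.6, 0.0, np.float64(0.594)])
```

Emit:
move_arm(moves=[[-2.9,1.3,0,0.071],[-4.2,1.8,0,0.106],[-5.6,2.3,0,0.141],[-6.9,2.6,0,0.175],[-8.2,3,0,0.21],[-9.6,3.3,0,0.245],[-11,3.5,0,0.28],[-12.3,3.7,0,0.315],[-13.7,3.9,0,0.35],[-15.1,4,0,0.385],[-16.5,4,0,0.42],[-17.9,4,0,0.455],[-19.3,4,0,0.49],[-20.7,3.9,0,0.524],[-20.7,3.9,0,0.524]])

```text
time_s: 7.95
position: [0.5445, 0.0934, 0.0741]
tool_rot: [[-0.276, 0.961, 0.0], [0.961, 0.276, -0.0], [-0.0, 0.0, -1.0]]
ft_force: [0.1, 0.4, 0.3]
grip_width: -0.0001
```

Run:
```python
from h import *
s=env.observe(); print(s["time_s"],s["position"],s["ft_force"])
im=save("side","pics/side5.png")[:,:,::-1].copy();
S=8;big=cv2.resize(im,None,fx=S,fy=S,interpolation=0)
for th,col in((11,(0,255,255)),(26,(255,0,255)),(-4,(0,255,0))):
    t=np.radians(th);u=np.array([np.cos(t),np.sin(t)])
    q=[proj("side",np.r_[AX+u*r,.091])[::-1] for r in(.014,.046)]
    cv2.polylines(big,[((np.array(q)+.5)*S).astype(int)],False,col,1)
cv2.imwrite("pics/side5c.png",big[170*S:235*S,220*S:310*S])
a,o=rows(np.arange(14,-30,-2)); print(a)
for x in zip(np.arange(14,-30,-2),o): print(x)
```

```text
7.95 [0.54448948 0.09336886 0.07407496] [0.08415977 0.415518   0.25077183]
16.049448844340446
(np.int64(14), [-1.2, 0.7, 0.0, np.float64(0.036)])
(np.int64(12), [-2.5, 1.2, 0.0, np.float64(0.071)])
(np.int64(10), [-3.8, 1.7, 0.0, np.float64(0.106)])
(np.int64(8), [-5.2, 2.2, 0.0, np.float64(0.14)])
(np.int64(6), [-6.5, 2.5, 0.0, np.float64(0.175)])
(np.int64(4), [-7.8, 2.9, 0.0, np.float64(0.21)])
(np.int64(2), [-9.2, 3.2, 0.0, np.float64(0.245)])
(np.int64(0), [-10.6, 3.4, 0.0, np.float64(0.28)])
(np.int64(-2), [-11.9, 3.6, 0.0, np.float64(0.315)])
(np.int64(-4), [-13.3, 3.8, 0.0, np.float64(0.35)])
(np.int64(-6), [-14.7, 3.9, 0.0, np.float64(0.385)])
(np.int64(-8), [-16.1, 3.9, 0.0, np.float64(0.42)])
(np.int64(-10), [-17.5, 3.9, 0.0, np.float64(0.455)])
(np.int64(-12), [-18.9, 3.9, 0.0, np.float64(0.49)])
(np.int64(-14), [-20.3, 3.8, 0.0, np.float64(0.524)])
(np.int64(-16), [-21.6, 3.7, 0.0, np.float64(0.559)])
(np.int64(-18), [-23.0, 3.5, 0.0, np.float64(0.594)])
(np.int64(-20), [-24.4, 3.2, 0.0, np.float64(0.629)])
(np.int64(-22), [-25.7, 3.0, 0.0, np.float64(0.664)])
(np.int64(-24), [-27.1, 2.6, 0.0, np.float64(0.699)])
(np.int64(-26), [-28.4, 2.2, 0.0, np.float64(0.734)])
(np.int64(-28), [-29.8, 1.8, 0.0, np.float64(0.769)])
```

View pics/side5c.png

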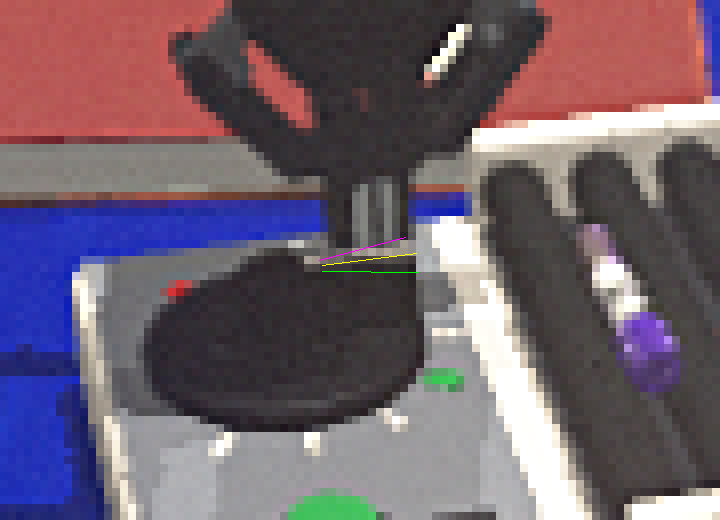

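Emit:
move_arm(moves=[[-1.2,0.7,0,0.036],[-2.5,1.2,0,0.071],[-3.8,1.7,0,0.106],[-5.2,2.2,0,0.14],[-6.5,2.5,0,0.175],[-7.8,2.9,0,0.21],[-9.2,3.2,0,0.245],[-10.6,3.4,0,0.28],[-11.9,3.6,0,0.315],[-13.3,3.8,0,0.35],[-14.7,3.9,0,0.385],[-16.1,3.9,0,0.42],[-17.5,3.9,0,0.455],[-18.9,3.9,0,0.49],[-20.3,3.8,0,0.524],[-20.3,3.8,0,0.524],[-20.3,3.8,0,0.524]])

```text
time_s: 9.7
position: [0.5535, 0.075, 0.0739]
tool_rot: [[0.241, 0.971, 0.0], [0.971, -0.241, 0.0], [0.0, 0.0, -1.0]]
ft_force: [0.0, -0.5, 0.2]
grip_width: -0.0002
```

Run:
```python
from h import *
s=env.observe(); print(s["time_s"],s["position"],s["ft_force"])
im=save("side","pics/side6.png")[:,:,::-1].copy();
S=8;big=cv2.resize(im,None,fx=S,fy=S,interpolation=0)
cv2.imwrite("pics/side6c.png",big[170*S:235*S,220*S:310*S])
```

```text
9.7 [0.55354893 0.07504576 0.07390678] [ 0.03572583 -0.47671347  0.15447137]
```

View pics/side6c.png

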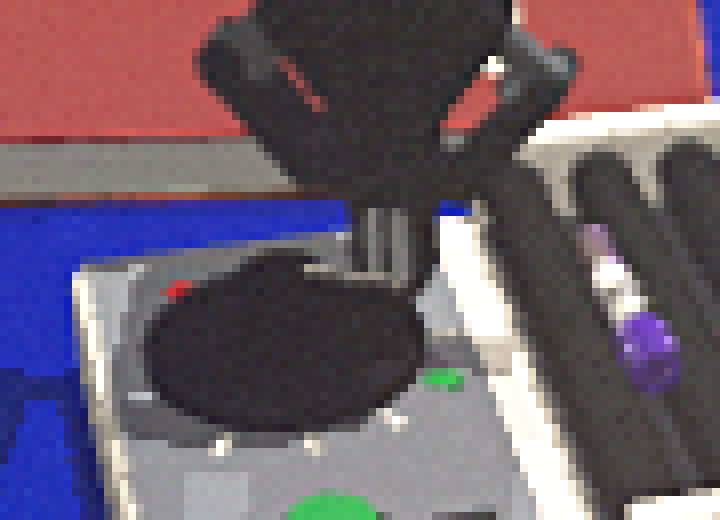

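Emit:
move_arm(moves=[[5,0,0,0],[8,0,-5,0],[8,0,-30,0],[8,0,-60,0],[8,0,-95,0],[-20,-10,-117,0],[-60,-25,-117,0],[-89,-36,-117,0],[-89,-36,-117,0],[-89,-36,-117,0],[-89,-36,-117,0]])

```text
time_s: 10.85
position: [0.4976, -0.002, 0.191]
tool_rot: [[0.242, 0.97, 0.0], [0.97, -0.242, 0.0], [0.0, 0.0, -1.0]]
ft_force: [0.3, -1.1, 0.1]
grip_width: -0.0002
```

Run:
```python
from h import *
s=env.observe(); P=(s["position"],s["tool_rot"]); print(s["time_s"],P)
im=save("wrist","pics/w7.png")[:,:,::-1].copy()
for k,z in(("selector_axis",.065),("lever_push",.077),("start_button_top",.07)):
    for d in env.tip_of("wrist",k)[:2]: print(k,np.round(d["point"],1),round(d["conf"],2),np.round(atz("wrist",d["point"],z,P),4))
S=3
cv2.imwrite("pics/w7c.png",cv2.resize(im[20:220,150:410],None,fx=S,fy=S,interpolation=0))
```

```text
10.85 (array([ 0.49758077, -0.00201628,  0.19096214]), array([[ 2.41713144e-01,  9.70347645e-01,  4.50497955e-04],
       [ 9.70347728e-01, -2.41713211e-01,  1.00126307e-04],
       [ 2.06048633e-04,  4.12937823e-04, -9.99999894e-01]]))
selector_axis [308.2 376.8] 0.74 [ 0.567  -0.1315  0.065 ]
selector_axis [121.4 277.3] 0.57 [0.5129 0.0695 0.065 ]
lever_push [126.7 321.7] 0.93 [0.5471 0.0566 0.077 ]
lever_push [123.1 275.3] 0.61 [0.5111 0.0684 0.077 ]
start_button_top [260.7 333.9] 0.57 [ 0.5344 -0.0665  0.07  ]
```

View pics/w7c.png

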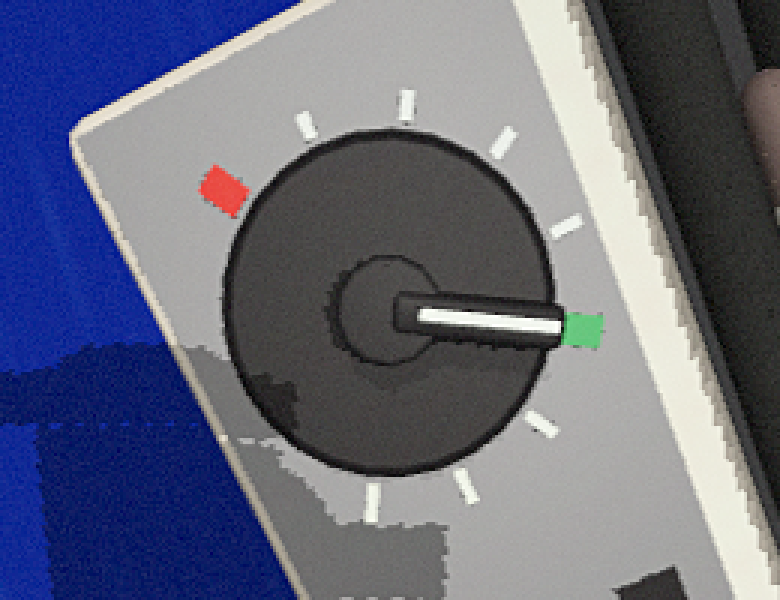

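View pics/w7.png

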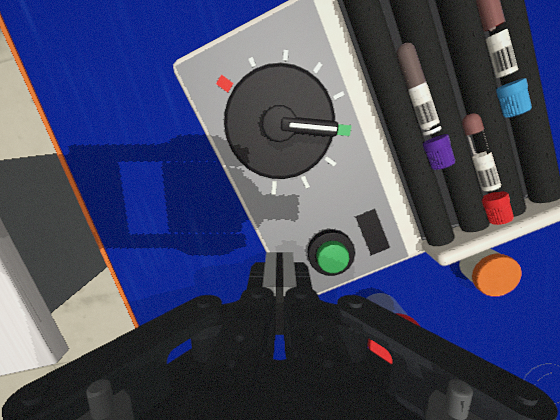

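Run:
```python
from h import *
s=env.observe(); P2=(s["position"],s["tool_rot"])
P1=(np.array([.56233,.01153,.19157]),np.array([[-.654,.756,-.001],[.756,.654,0],[.001,0,-1]]))
def green(f,m):
    im=cv2.imread(f); h=cv2.cvtColor(im,cv2.COLOR_BGR2HSV); k=cv2.inRange(h,(45,90,60),(80,255,255))
    n,l,st,c=cv2.connectedComponentsWithStats(k); i=1+np.argmax(st[1:,4]); print(f,st[i],c[i]); return c[i][::-1]
rs=[ray("wrist",green("pics/w2.png",0),P1),ray("wrist",green("pics/w7.png",0),P2),ray("side",green("pics/side0.png",0))]
A=0;b=0
for o,d in rs:
    d=d/np.linalg.norm(d);M=np.eye(3)-np.outer(d,d);A=A+M;b=b+M@o
print(np.linalg.solve(A,b))
for z in(.065,.07,.075,.08): print(z,[np.round((o+d*(z-o[2])/d[2])[:2],4) for o,d in rs])
```

```text
pics/w2.png [190 229  34  33 878] [206.34965831 245.20615034]
pics/w7.png [317 241  33  32 842] [332.45486936 256.54394299]
pics/side0.png [255 232  13   9  93] [261.02150538 235.96774194]
[ 0.53399594 -0.06062488  0.07332118]
0.065 [array([ 0.5353, -0.065 ]), array([ 0.534 , -0.0643]), array([ 0.5333, -0.0485])]
0.07 [array([ 0.5349, -0.0626]), array([ 0.5336, -0.0619]), array([ 0.5337, -0.0558])]
0.075 [array([ 0.5346, -0.0602]), array([ 0.5332, -0.0594]), array([ 0.5341, -0.0631])]
0.08 [array([ 0.5342, -0.0578]), array([ 0.5328, -0.057 ]), array([ 0.5345, -0.0703])]
```

Emit:
move_arm(moves=[[-15,15,0,0],[-35,35,0,0],[-50,50,20,0],[-50,50,50,0],[-50,50,80,0],[-50,50,100,0],[-50,50,100,0],[-50,50,100,0]])

```text
time_s: 11.85
position: [0.5339, -0.0632, 0.0913]
tool_rot: [[0.242, 0.97, 0.0], [0.97, -0.242, -0.0], [-0.0, 0.0, -1.0]]
ft_force: [0.6, -0.2, 0.3]
grip_width: 0.0002
```

Emit:
move_arm(moves=[[2,0,5,0],[2,0,10,0],[2,0,13,0],[2,0,16,0],[2,0,18,0],[2,0,19,0],[2,0,20,0],[2,0,20,0]])

```text
time_s: 12.65
position: [0.534, -0.0613, 0.0711]
tool_rot: [[0.243, 0.97, 0.0], [0.97, -0.243, 0.0], [0.0, 0.0, -1.0]]
ft_force: [-1.8, 1.5, 4.7]
grip_width: 0.0
```

Emit:
move_arm(moves=[[2,0,0.7,0],[2,0,1.4,0],[2,0,2,0],[2,0,2,0]])

```text
time_s: 13.05
position: [0.5346, -0.0605, 0.0708]
tool_rot: [[0.242, 0.97, 0.002], [0.97, -0.242, -0.003], [-0.002, 0.002, -1.0]]
ft_force: [-7.1, -3.3, 20.2]
grip_width: -0.0003
```

Run:
```python
from h import *
s=env.observe(); print(s["ft_force"],s["position"])
for n in("side","wrist"):
    im=save(n,f"pics/{n}8.png")[:,:,::-1]
    c=im[190:260,210:310] if n=="side" else im[180:330,200:400]
    cv2.imwrite(f"pics/{n}8c.png",cv2.resize(c,None,fx=7 if n=="side" else 3.5,fy=7 if n=="side" else 3.5,interpolation=0))
```

```text
[-7.14918687 -3.30559383 20.18970183] [ 0.53461534 -0.06053038  0.07078369]
```

View pics/side8c.png

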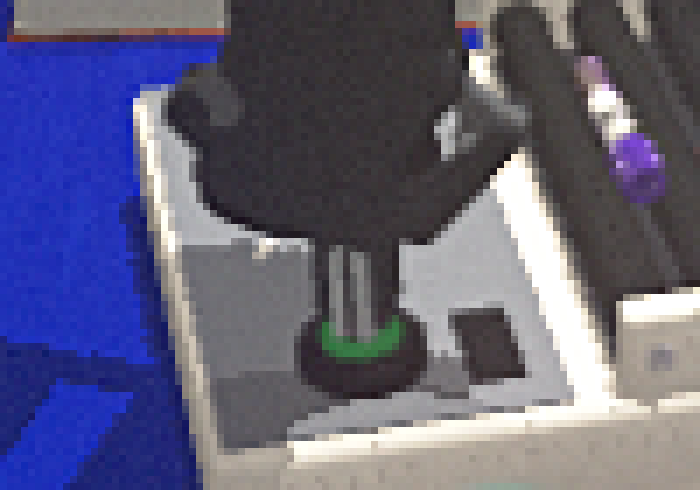

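View pics/wrist8c.png

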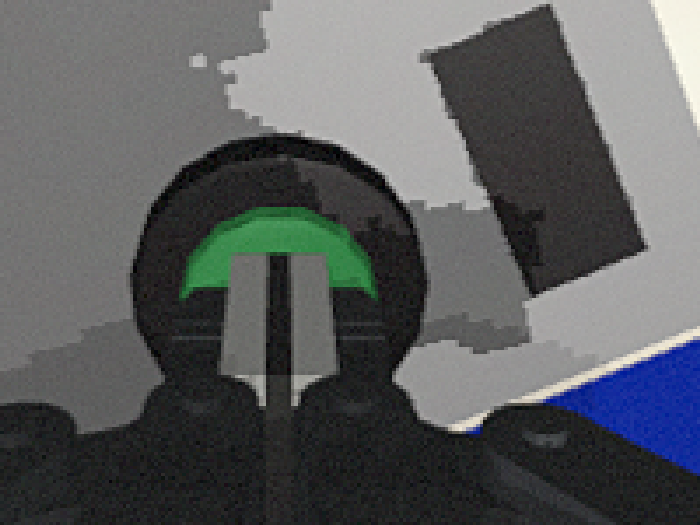

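Emit:
move_arm(moves=[[0,0,-3,0],[0,0,-3,0],[0,0,-3,0]])

```text
time_s: 13.45
position: [0.5347, -0.0599, 0.0721]
tool_rot: [[0.243, 0.97, 0.001], [0.97, -0.243, -0.001], [-0.001, 0.001, -1.0]]
ft_force: [0.1, -2.6, 4.4]
grip_width: -0.0004
```

Emit:
move_arm(moves=[[0,0,-1.5,0],[0,0,-1.5,0],[0,0,-1.5,0]])

```text
time_s: 13.75
position: [0.5347, -0.0595, 0.0733]
tool_rot: [[0.243, 0.97, 0.001], [0.97, -0.243, -0.0], [-0.0, 0.001, -1.0]]
ft_force: [0.5, -3.0, 3.9]
grip_width: -0.0002
```

Emit:
move_arm(moves=[[0,0,-1.5,0],[0,0,-1.5,0],[0,0,-1.5,0]])

```text
time_s: 14.05
position: [0.5345, -0.0593, 0.0748]
tool_rot: [[0.243, 0.97, 0.0], [0.97, -0.243, 0.0], [0.0, 0.0, -1.0]]
ft_force: [1.3, -1.1, 2.5]
grip_width: 0.0001
```

Emit:
move_arm(moves=[[0,0,-1.5,0],[0,0,-1.5,0],[0,0,-1.5,0]])

```text
time_s: 14.35
position: [0.5343, -0.0592, 0.0762]
tool_rot: [[0.243, 0.97, -0.0], [0.97, -0.243, 0.0], [0.0, -0.0, -1.0]]
ft_force: [1.4, -0.5, 1.8]
grip_width: 0.0002
```

Emit:
move_arm(moves=[[0,0,-1.5,0],[0,0,-1.5,0],[0,0,-1.5,0]])

```text
time_s: 14.65
position: [0.5341, -0.0593, 0.0776]
tool_rot: [[0.243, 0.97, -0.001], [0.97, -0.243, 0.0], [0.0, -0.001, -1.0]]
ft_force: [-0.2, -0.0, -0.8]
grip_width: -0.0002
```

Emit:
move_arm(moves=[[0,0,-20,0],[0,0,-50,0],[0,0,-85,0],[0,0,-115,0],[20,-20,-115,0],[40,-40,-115,0],[50,-50,-115,0],[50,-50,-115,0],[50,-50,-115,0]])

```text
time_s: 15.55
position: [0.4985, 0.0008, 0.1928]
tool_rot: [[0.242, 0.97, 0.0], [0.97, -0.242, -0.0], [-0.0, 0.0, -1.0]]
ft_force: [0.8, -1.2, 0.5]
grip_width: -0.0003
```

Run:
```python
from h import *
print(env.observe()["time_s"],env.observe()["ft_force"])
save("wrist","pics/w9.png"); save("side","pics/side9.png")
a,b=[cv2.imread(f"pics/side{i}.png").astype(int) for i in(0,9)]
d=np.abs(a-b).sum(2)>90; d[:150]=0
print(d[255:300,265:350].sum(), d[150:190,240:350].sum())
```

```text
15.55 [ 0.76551245 -1.15246132  0.47273065]
0 470
```

View pics/w9.png

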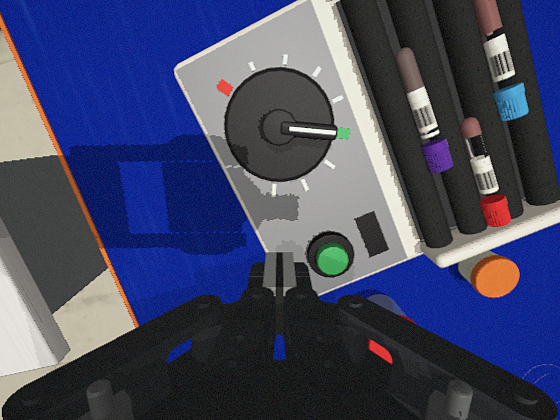

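View pics/side9.png

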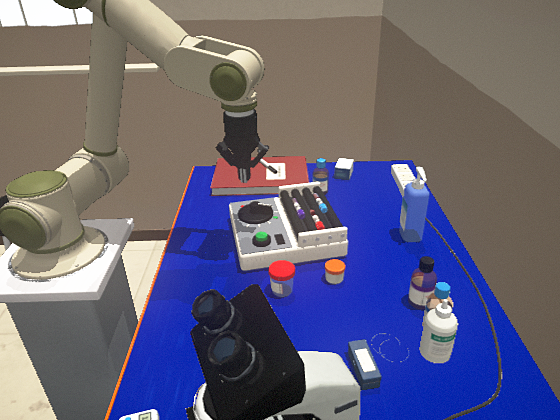

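The lever points at the green mark (344,133), the button at (331,258) is back out, and the cup, tub, bottle and marker are where they stood. The hand is clear, so I'm handing the job in.

```bash
python3 -c "
from rig import env
print(env.close_job())"
```

```text
the job is handed in; nothing more can be done
None
```

The selector is on position 5, the green mark. The start button was pressed fully down afterwards and has sprung back. I handed the job in at about 16 s; the hand-in gave no verdict.

- **Selector:** I pushed the lever round with the shut fingertips, one click at a time. At the stops where I took a reading, the wrist force was about 1 N or less. Wrist pictures taken before and after the button press both show the lever pointing at the green mark.
- **Button:** The hand bottomed out at about 20 N. On release the spring force fell from about 4.4 N to nothing as the fingertip rose from 71 to 77 mm. That matches the full 6 mm of travel. The last picture shows the button out again.
- **Bystanders:** The side picture shows no change around the cup and tub. I checked the bottle and marker by eye only; the image comparison did show changed pixels in that region, where the arm now partly covers the view.
- **Disagreement:** At the start the lever measured about midway between marks 2 and 3, not on a click as the task describes. After the first push it looked to rest on mark 3 (the side view put it within about 5°), then on the marks for 4 and 5.

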